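# Load a plane iron into a setting jig over its locating pin

### The arm

A 6-joint arm with a two-finger parallel gripper is mounted at the origin on a cart in front of the work surface, level with it; the furniture and walls round the work are solid. World frame = base frame: x ahead of the robot, y to its left, z up, the work surface at z = 0. Lengths are in mm, angles in rad, forces in N, time in s.
With the tool pointing down it reaches from about 350 to 925 mm from the base axis. Payload 6.4 kg.
Tool frame: the origin (TCP) lies at the very end of the fingers, on their centre line; the grasp point (between the pads) lies 19 mm behind it; z points along the fingers, y is the line along which they close (so a half turn about z gives the same grasp; the last joint's range is limited). The gripper opens to 94 mm and grips with 3 to 60 N. Pads are 16 mm wide; open, the fingers measure 119 mm over their backs; the gripper's body (75 mm by 177 mm) begins 78 mm behind the grasp point.
Start: joints at [0.995, 0.245, 1.558, -0, 1.339, -0.174], TCP at [254.197, 598.245, 205.455] pointing down, gripper open.
Joint ranges: [-3.13, 3.13], [-1.02, 2.26], [0.13, 2.54], [-0.95, 4.09], [0.21, 2.88], [-2.74, 2.74]. Speed limits (rad/s): [2.57, 2.57, 3.14, 3.14, 3.14, 3.14].

### API

Orientations are given as a unit quaternion [w, x, y, z].
In Python, from bench import state, capture, finish_job gives the robot as it stands.
- The arm moves only by the tool play_rows, never from a script. Its argument "targets" is a list of rows, each a list of 7 numbers: the gripper command: -1 is shut, 1 is fully open, values between are in proportion, then the shift along the world's x, y, z in cm, then the turn, a rotation vector about the world's x, y, z in degrees. A call has 1 to 12 rows; each row is the pose to reach, as a shift and turn from the pose commanded when the call began; what a row does not reach only later rows make up. A row lasts 1/8 s, in which the tool goes at most 62.5 mm and 10.7 degrees, less where a joint would pass 70% of its speed; a pose out of reach is approached as far as the arm can. A call with a gripper value outside its range is refused whole. The fingers move at their own pace and stop on an object; "grip_force" is the grip in N (left out, the last holds). Time passes only in rows, so rows that repeat a pose let the fingers close. It gives the time, the measured TCP pose, the force, the opening and the grip force at its end, in the units of the state.
- state(): the state, without advancing time (a new reading comes with each control period).
- capture(name): name is "scene" or "top" or "wrist"; returns a dict with "img" (384x512x3 uint8, red, green, blue), "mtx" (3x3 intrinsics, pixels), "k1" (the pictures are not rectified: a ray, as slopes to the right and down, at radius r is drawn at 1 + k1 r^2 times it, then the intrinsics apply), "world_to_cam" (4x4, takes a point from world to camera coordinates). Camera axes: x right, y up, looking along -z (the intrinsics and any distortion apply to the point x, -y, -z); pixel columns grow to the right and rows downward; lengths in mm; the calibration is good to about 2 mm. A picture is of the moment at which its call begins. There is no depth.
- finish_job(): hands the job in; it is judged then, once.
The state is a dict: "time": time; "qpos": joint angles; "qd": joint speeds; "effort": joint torques, N m; "tool_pos": TCP position; "eef_rot": TCP orientation; "wrist_force": force on the tool from outside, world axes, zero at the start; "moment": the same for the moment, N m; "opening": finger opening in mm; "gripper_force": force on a finger pad.
Only numpy, scipy, OpenCV 4.12 (cv2) and the standard library are available. Lean on these libraries where they do the work, as an engineer would, in place of code of your own. Each camera call takes 0.05 s, during which the arm holds its last target. There are 200 camera calls.

### The job

Take the plane iron from its wooden rest and lay it flat on the bed of the metal setting jig, between the two rails, with its notched end towards the locating pin. Then slide it gently along the bed until the pin is fully home in the notch and you can feel the end of the notch bear on the pin, without ever forcing it, and let go. Leave the glue bottle and the white paint pot where they stand.

Things in the scene. Friction and masses are not known exactly. Their poses are not given: they have to be found in the camera images.
- blade_mid (a point): Centre (in length, width and thickness) of the plane iron, a loose flat bare-steel blade 120 x 32 x 5 mm, 0.1 to 0.2 kg, lying flat on the wooden rest. x points along it to the notched end, y across, z out of its upper face. Both long edges are square and can be gripped; near x = -42 mm there is free air beneath it, both on the rest and when home in the jig.
- blade_seat (a point): Point in the blade's notch, 45.5 mm along +x from blade_mid, same axes: on the pin's axis when the notch's end wall touches the pin. The notch is an open U in the +x end on the centre line, 9 mm wide, its flat end wall 42 mm from blade_mid; from 53 mm on its mouth flares to 18 mm wide at the tip (60 mm).
- blade: The same plane iron; origin at the centre of its underside, axes as blade_mid. Its -x end, 60 mm from the origin, is the cutting edge, bevelled over the last 8 mm.
- jig: Setting jig, a fixed metal block; origin on the table, axes: x along the bed from the entry end (near the robot), y across, z up. Flat bed 22 mm above the table, x = -46 to +36 mm, open at both ends; rails along it, 4 mm above the bed, 37 mm apart inside, 48 mm outside; flange below 74 mm wide, 6 mm thick. When loaded, the blade's cutting end overhangs the entry end.
- jig_pin_slot (a point): Middle of the slot in the jig's bed (x = +15 mm from the jig's origin, bed height), axes as the jig. A single rigid steel locating pin, 7 mm across, rises 10 mm above the bed; it is set anew for each job and is NOT measured: its axis is anywhere within 9 mm of this point along x (y = 0). Find it by feel or look. Bearing on it with 3 to 8 N seats the blade; over 12 N harms the notch.
- blade_rest: Fixed wooden rest under the plane iron, 40 (along the blade) x 58 x 22 mm high, with a 4 mm higher lip on each side, 45 mm apart inside; origin at the centre of its underside, on the table, axes near those of the blade.
- clamp_lamp: Desk lamp clamped at the left of the work, to be kept clear of: its post rises from x = 0.38, y = 0.13 on the table to an elbow at x = 0.33, y = 0.15, z = 0.40; from there its arm runs up and ahead to the shade, which spans x = 0.49 to 0.64, y = 0 to 0.14, z = 0.53 to 0.68 (world). Coming from its left, draw the hand back close to the base before swinging past it.
- tool_box: Open red tool box at the right of the work, not to be touched: it covers about x = 0.38 to 0.68, y = -0.15 to -0.50 (world), its sides are 110 mm high, its lid stands open on the side near the robot, up to z = 0.28. Nearer the base on the right stands a grey drawer cabinet, x = 0.12 to 0.44, y = -0.03 to -0.37, top at z = 0.23. The hand can pass above both.
- pot_white: Closed white paint pot, 39 mm across and 40 mm high, loose, a bystander; origin at the centre of its underside.
- glue_bottle: White glue bottle with an orange cap, 48 mm across and 152 mm high, loose, a bystander; origin at the centre of its underside.

How it is judged (in metres and radians):
On the way, in this order (a step that is already met when the one before it is completed fails the run):
1. the plane iron lies flat on the bed between the rails, notch towards the pin (z of blade_mid in the frame of jig between 0.022 and 0.0265 m and angle between blade_mid's own z axis and vertical below 0.05 rad and y of blade_seat in the frame of jig between -0.004 and 0.004 m and angle between the x axis of blade_mid and the x axis of jig, either way round below 0.12 rad and x of blade_seat in the frame of jig between -0.05 and 0.03 m and x of blade_mid in the frame of jig below 0 m), for 0.1 s.
2. lying flat, with the pin home in the notch, it is pressed on the pin with more than 2 N for 0.2 s (all of step 1 and horizontal distance between blade_seat and locating_pin_c0 below 0.0025 m and contact force between locating_pin_c0 and blade above 2 N), for 0.2 s.
At the end, for the whole second after the job is handed in: The plane iron lies still and flat on the jig's bed between the rails (tilt under 0.05 rad, direction within 0.12 rad of the bed's, centre less than 26.5 mm above the table), with the pin within 2 mm of its seat at the end of the notch (all of step 1 and horizontal distance between blade_seat and locating_pin_c0 below 0.002 m and linear speed of blade below 0.01 m/s); the robot touches nothing.
It fails at once if the plane iron is forced on the locating pin with more than 12 N (contact force between locating_pin_c0 and blade above 12 N).
It fails at once if the plane iron is pressed on the jig with more than 25 N (contact force between blade and jig above 25 N).
It fails at once if the glue bottle or the white pot is moved more than 20 mm (distance of any of glue_bottle, pot_white from where it was at the start of the episode above 0.02 m).
It also fails if it takes over 54 s, if anything falls off the work surface, if the arm or the gripper's body presses on something with over 40 N, if the wrist force passes 120 N, or if a joint passes its speed limit or range.

## Working session

There is one attempt and no reset: what is moved stays moved. The work goes in short steps, Python scripts to look and compute and a tool call to move; the robot and the scene stay as the last step left them, time stands still between calls to the robot, and variables do not carry over. Pictures are saved under pics/ and viewed, at most 10 in all, crops included, and the job is handed in when it is done.

Besides the shell and the picture viewer there is one more tool, called after "Request:" as a command line: name --pt "numbers of a row" for each row, then --argument value for the rest. play_rows: Moves the arm, as the interface text tells. Its arguments: {"type":"object","properties":{"targets":{"type":"array","items":{"type":"array","items":{"type":"number"}}},"grip_force":{"type":"number"}},"required":["targets"]}

```bash
mkdir -p pics; cat > h.py <<'E'
import numpy as np, cv2
from bench import state, capture, finish_job
def ray(c,u,v):
    K=c['mtx'];p=np.array([(u-K[0,2])/K[0,0],(v-K[1,2])/K[1,1]]);s=p.copy()
    for _ in range(20): s=p/(1+c['k1']*(s@s))
    W=c['world_to_cam'];R=W[:3,:3];o=-R.T@W[:3,3]
    return o,R.T@np.array([s[0],-s[1],-1.])
def onz(c,u,v,z):
    o,d=ray(c,u,v);return o+d*(z-o[2])/d[2]
def proj(c,P):
    q=c['world_to_cam']@np.r_[P,1];s=np.array([q[0],-q[1]])/-q[2];s=s*(1+c['k1']*(s@s));K=c['mtx']
    return np.array([K[0,0]*s[0]+K[0,2],K[1,1]*s[1]+K[1,2]])
def save(c,n,crop=None,f=1):
    im=c['img'][:,:,::-1]
    if crop: x0,x1,y0,y1=crop; im=im[y0:y1,x0:x1]
    cv2.imwrite('pics/'+n,cv2.resize(im,None,fx=f,fy=f,interpolation=cv2.INTER_CUBIC))
E
python3 - <<'E'
from h import *
import pickle
print(state())
C={n:capture(n) for n in('scene','top','wrist')}
pickle.dump(C,open('c0.pkl','wb'))
a=C['top'];save(a,'top0.png',f=1.5);save(C['scene'],'scene0.png',f=1.5)
for n in C:
  W=C[n]['world_to_cam'];print(n,-W[:3,:3].T@W[:3,3],W[:3,:3].round(2).tolist())
E
```

```text
{'time': 0.0, 'qpos': array([ 9.94890155e-01,  2.45771255e-01,  1.55897028e+00,  3.07223214e-06,
        1.33869478e+00, -1.74098696e-01]), 'qd': array([-0.0015842 ,  0.00080119, -0.00270392, -0.00011887, -0.00111583,
        0.00139255]), 'effort': array([-2.91624201e-04, -4.15818250e+01, -3.14607346e+01,  6.84668147e-02,
        3.31662060e-02, -1.39360463e-04]), 'tool_pos': array([253.87504762, 597.73889231, 204.3962558 ]), 'eef_rot': array([-3.39034090e-04,  1.99555236e-01,  9.79886146e-01, -8.57222251e-04]), 'wrist_force': array([-0.01359806,  0.94749344,  0.3821945 ]), 'moment': array([-0.0259551 ,  0.0046001 ,  0.01140155]), 'gripper_force': 0.0, 'opening': 93.90758517848376}
scene [ 189.03664432 -626.27308805  702.94357095] [[0.75, -0.66, 0.02], [0.46, 0.54, 0.7], [-0.47, -0.52, 0.71]]
top [ 509.99581192 -132.23872538  843.19356315] [[-0.03, -1.0, -0.0], [0.98, -0.03, 0.18], [-0.18, 0.0, 0.98]]
wrist [187.84850397 626.31111218 382.95943008] [[0.39, 0.92, -0.0], [-0.89, 0.38, -0.25], [-0.23, 0.1, 0.97]]
```

View pics/top0.png

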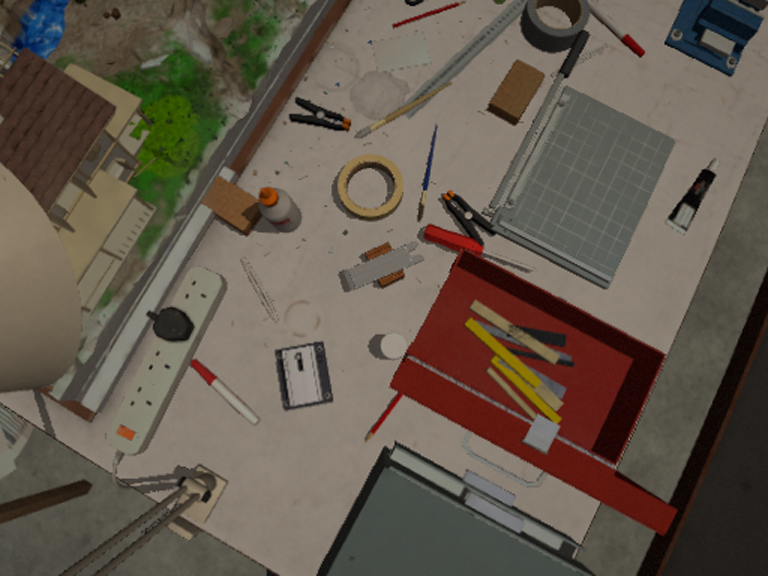

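View pics/scene0.png

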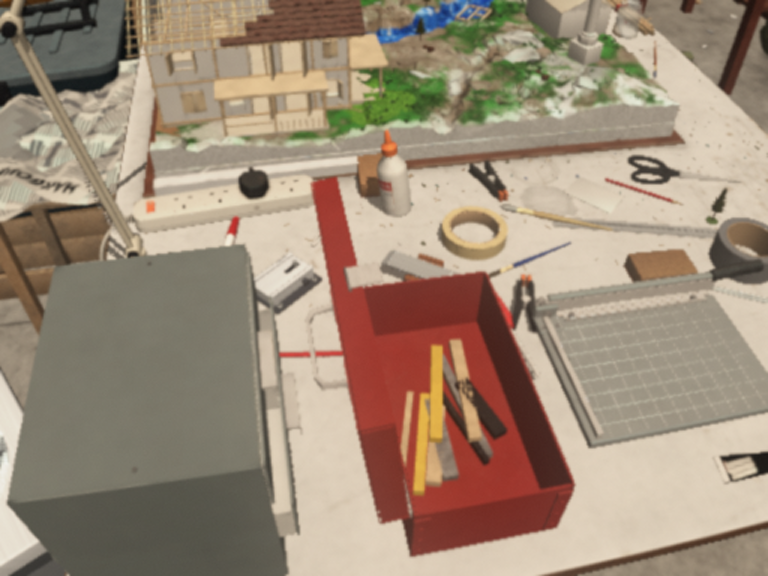

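The top view shows the blade on its rest near (380,265)/1.5, the jig near (303,375)/1.5, the pot near (388,345)/1.5 and the bottle near (275,210)/1.5. Next I zoom in on the blade and jig.

```bash
python3 - <<'E'
from h import *
import pickle
C=pickle.load(open('c0.pkl','rb'));c=C['top']
save(c,'top1.png',(175,300,150,280),4.6)
for n,u,v,z in [('jigc',202,250,22),('pot',259,230,40),('glue',179,131,152),('blade',253,177,27)]: print(n,onz(c,u,v,z).round(1))
E
```

```text
jigc [530.8 -15.9  22. ]
pot [ 570.2 -142.2   40. ]
glue [759.6  10.8 152. ]
blade [ 690.8 -132.2   27. ]
```

View pics/top1.png

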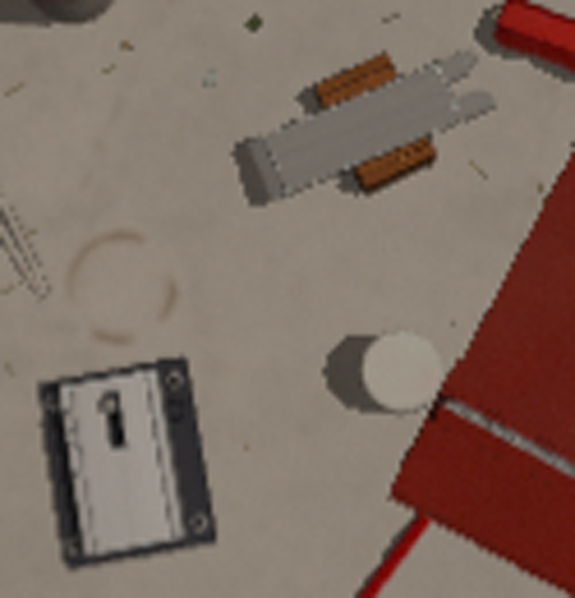

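The blade's notched end points right, with prong tips at crop (475,58) and (492,100) and the cutting end at (250,173). The jig has its pin at crop (108,403), and its bed runs upwards and slightly left. Now I draw the hand back and up, clear of the lamp.

Request:
play_rows --pt "1 -1.5 -3.5 3 0 0 8" --pt "1 -3 -7.5 6 0 0 17" --pt "1 -4.5 -11 9 0 0 26" --pt "1 -6.5 -15 12 0 0 35" --pt "1 -8 -19 15 0 0 44" --pt "1 -10 -23 18 0 0 53" --pt "1 -11.5 -27 21 0 0 62" --pt "1 -13 -30.5 24 0 0 71" --pt "1 -14.5 -34 27 0 0 80" --pt "1 -15.6 -36.8 30 0 0 80" --pt "1 -15.6 -36.8 30 0 0 80"

```text
time: 1.52
tool_pos: [98.0, 229.6, 508.0]
eef_rot: [0.004, -0.476, 0.879, 0.001]
wrist_force: [0.6, 0.5, -0.5]
opening: 94.4
gripper_force: 0.0
```

```bash
python3 - <<'E'
from h import *
import pickle
s=state();print(s['time'],s['qpos'].round(3),s['tool_pos'].round(1),s['eef_rot'].round(3))
C=pickle.load(open('c0.pkl','rb'));c=C['top']
f=lambda x,y:(x/4.6+175,y/4.6+150)
for n,x,y,z in [('boxwall far',598,90,110),('boxhinge',445,400,110),('lidcorner',392,492,280),('lidcorner',392,492,200),('lidcorner',392,492,110),('pot',403,372,40)]: print(n,onz(c,*f(x,y),z).round(0))
print(onz(c,307,170,110))
E
```

```text
1.525 [ 0.7   -0.814  1.863 -0.     2.086 -1.864] [ 98.  229.6 508. ] [ 0.004 -0.476  0.879  0.001]
boxwall far [ 685. -238.  110.]
boxhinge [ 551. -166.  110.]
lidcorner [ 512. -140.  280.]
lidcorner [ 512. -141.  200.]
lidcorner [ 512. -142.  110.]
pot [ 568. -150.   40.]
[ 684.16003049 -242.41138133  110.        ]
```

Request:
play_rows --pt "1 3.2 -1.6 0 0 0 -8" --pt "1 6.2 -3.8 0 0 0 -17" --pt "1 8.7 -6.2 0 0 0 -26" --pt "1 10.8 -9 0 0 0 -35" --pt "1 12.7 -12.2 0 0 0 -44" --pt "1 14.2 -16 0 0 0 -53" --pt "1 15 -20.5 0 0 0 -62" --pt "1 15.4 -25.5 0 0 0 -71" --pt "1 15.7 -31 0 0 0 -80" --pt "1 20 -33 -2 0 0 -90" --pt "1 25 -34 -4 0 0 -100" --pt "1 30 -34.5 -6 0 0 -110"

```text
time: 3.02
tool_pos: [399.9, -115.3, 442.3]
eef_rot: [-0.002, 0.45, 0.893, 0.0]
wrist_force: [0.0, -0.3, 0.8]
opening: 94.0
gripper_force: 0.0
```

Request:
play_rows --pt "1 5 0 -3 0 0 -5" --pt "1 10 0 -6 0 0 -10" --pt "1 15 0 -10 0 0 -14.5" --pt "1 20 0 -15 0 0 -14.5" --pt "1 25 0 -20 0 0 -14.5" --pt "1 28.5 0 -25 0 0 -14.5" --pt "1 28.5 0 -25 0 0 -14.5" --pt "1 28.5 0 -25 0 0 -14.5"

```text
time: 4.03
tool_pos: [682.4, -114.1, 193.6]
eef_rot: [-0.002, 0.556, 0.832, -0.0]
wrist_force: [-0.5, -0.8, 0.9]
opening: 94.2
gripper_force: 0.0
```

```bash
python3 - <<'E'
from h import *
import pickle
s=state();print(s['time'],s['qpos'].round(3),s['tool_pos'].round(1),s['eef_rot'].round(3))
c=capture('wrist');pickle.dump(c,open('w1.pkl','wb'));save(c,'w1.png',f=1.5)
E
```

```text
4.025 [-0.329  0.352  1.448 -0.     1.345 -0.722] [ 682.4 -114.1  193.6] [-0.002  0.556  0.832 -0.   ]
```

View pics/w1.png

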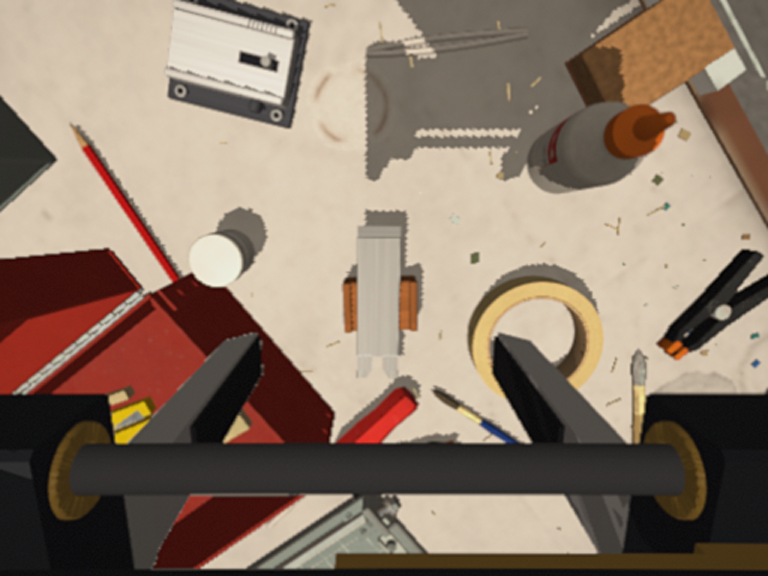

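The wrist view shows the blade almost upright, centred near (380,300), with its notch down at (378,370). The box edge lies to the left, the bottle at (620,130) and the jig at (240,60) with its pin at (265,60).

```bash
python3 - <<'E'
from h import *
import pickle
c=pickle.load(open('w1.pkl','rb'));im=c['img'];hsv=cv2.cvtColor(im,cv2.COLOR_RGB2HSV)
for y,x0,x1 in [(160,232,276),(200,225,285),(235,232,275)]:
  print(y,[tuple(hsv[y,x][1:]) and f"{hsv[y,x,1]},{hsv[y,x,2]}" for x in range(x0,x1,1)])
print([f"{y}:{hsv[y,254,1]},{hsv[y,254,2]}" for y in range(140,175)])
print([f"{y}:{hsv[y,243,1]},{hsv[y,243,2]}" for y in range(228,258)])
E
```

```text
160 ['45,221', '44,220', '44,220', '44,220', '45,219', '45,208', '38,194', '34,193', '35,191', '35,188', '34,188', '36,186', '34,187', '34,189', '35,190', '35,190', '36,190', '35,189', '36,193', '37,195', '36,192', '36,189', '37,188', '35,187', '35,188', '35,192', '37,194', '36,192', '35,189', '37,188', '35,188', '35,189', '36,190', '35,188', '36,162', '40,120', '43,112', '44,123', '46,167', '46,210', '45,221', '45,220', '46,218', '46,218']
200 ['43,222', '42,223', '44,221', '60,197', '125,167', '180,163', '182,161', '179,148', '180,122', '178,132', '181,169', '182,177', '144,168', '67,176', '35,194', '34,197', '36,196', '36,197', '35,195', '34,193', '35,192', '34,193', '37,195', '35,194', '36,193', '37,195', '37,195', '35,191', '36,192', '34,193', '35,194', '34,194', '35,195', '35,194', '36,192', '35,189', '37,188', '36,189', '35,189', '33,183', '46,162', '117,148', '178,163', '182,167', '180,166', '178,166', '178,163', '177,147', '180,139', '180,156', '181,161', '181,155', '162,135', '91,112', '44,110', '42,121', '44,161', '45,203', '45,216', '45,215']
235 ['45,217', '46,218', '47,
[... 617 characters left out ...]
'155:34,163', '156:34,165', '157:36,156', '158:35,145', '159:36,179', '160:37,188', '161:36,186', '162:34,185', '163:34,185', '164:34,185', '165:33,184', '166:34,185', '167:34,185', '168:34,185', '169:34,186', '170:34,185', '171:35,187', '172:35,187', '173:35,188', '174:35,187']
['228:36,199', '229:36,200', '230:35,199', '231:36,198', '232:37,200', '233:37,200', '234:36,199', '235:34,201', '236:26,207', '237:25,206', '238:34,200', '239:36,198', '240:36,197', '241:36,198', '242:36,197', '243:35,197', '244:36,198', '245:35,197', '246:35,195', '247:34,193', '248:36,192', '249:36,192', '250:36,193', '251:38,201', '252:43,215', '253:45,219', '254:45,219', '255:44,219', '256:46,218', '257:46,218']
```

```bash
python3 - <<'E'
from h import *
import pickle
c=pickle.load(open('w1.pkl','rb'))
P=lambda u,v,z=27:onz(c,u,v,z)
L=[P(237.6,162),P(238.2,200),P(237.3,235)];R=[P(266.3,162),P(265,200),P(264.8,235)]
for a,b in zip(L,R): print(((a+b)/2).round(1),np.linalg.norm(a-b).round(1))
m=[(a+b)/2 for a,b in zip(L,R)];d=m[2]-m[0];d/=np.linalg.norm(d);print('ang',np.degrees(np.arctan2(d[1],d[0])))
dl=L[2]-L[0];dr=R[2]-R[0];print([np.degrees(np.arctan2(q[1],q[0])) for q in(dl,dr)])
e0=P(254,150.3,22.5);e1=P(243,251.5);b0=P(254,158.3);print(e0,e1,b0,(e1-e0)@d,(e1-b0)@d)
tip=m[1]+d*((e1-m[1])@d); mid=tip-60*d;print('mid',mid,'grasp',mid-42*d)
q=state()['eef_rot'];print(2*np.degrees(np.arctan2(q[2],q[1])))
print('glue base',P(375,126,0)); print('boxfar',P(222,280,110),P(140,183,110),P(73,167,110),P(73,167,280))
print('cap',P(437,87,110),P(450,80,152))
E
```

```text
[673.6 -92.7  27. ] 31.8
[ 690.  -133.1   27. ] 30.6
[ 705.7 -172.7   27. ] 32.3
ang -68.15194454159902
[np.float64(-68.3219643747316), np.float64(-67.9818726927942)]
[670.95598684 -80.38461295  22.5       ] [ 704.82304518 -195.68548245   27.        ] [674.13540782 -88.08270995  27.        ] 119.62277759807836 111.2943936936253
mid [ 691.29318259 -136.46715893   27.        ] grasp [675.66303168 -97.4838499   27.        ]
112.49064254884104
glue base [790.73689151  -2.98065087   0.        ]
boxfar [ 685.62476941 -194.07027811  110.        ] [ 587.61492937 -135.41615241  110.        ] [ 531.38564991 -143.86537937  110.        ] [611.52715615 -81.83108785 280.        ]
cap [781.49120001  28.89822179 110.        ] [766.84212133  23.57416001 152.        ]
```

```bash
python3 - <<'E'
from h import *
import pickle
C=pickle.load(open('c0.pkl','rb'));t=C['top'];s=C['scene'];w=pickle.load(open('w1.pkl','rb'))
Q=lambda c,u,v,z:onz(c,u/1.5,v/1.5,z).round(0)[:2]
print('cab corner',Q(t,385,455,230),Q(t,320,575,230),Q(t,500,575,230), Q(s,250,250,230),Q(s,62,262,230),Q(s,265,460,230),'wrist low-left',Q(w,55,158,230))
print('drawer front',Q(t,393,447,200),Q(t,590,548,200))
print('lid top edge ends',Q(t,392,384,280),Q(t,672,530,280),Q(s,318,185,280),Q(s,345,182,280))
f=lambda x,y:((x/4.6+175),(y/4.6+150))
for z in(6,22,32): print('z',z)
fl=[onz(t,*f(*p),6) for p in[(40,385),(187,358),(215,542),(70,568)]];print(np.round(fl,1), np.mean(fl,0))
wf=[onz(w,u/1.5,v/1.5,6) for u,v in[(310,18),(293,127),(168,97)]];print(np.round(wf,1))
print('pin',onz(t,*f(108,400),32),onz(w,265/1.5,58/1.5,32))
print('glue base front scene',Q(s,397,214,0),'cap',Q(t,268,190,152),Q(s,388,133,152),Q(w,668,120,152)); print('tape',Q(w,473,330,10),Q(t,385,212,10))
E
```

```text
cab corner [ 438. -133.] [317. -62.] [ 312. -250.] [ 423. -149.] [263. -37.] [ 298. -364.] wrist low-left [567. -80.]
drawer front [ 443. -142.] [ 326. -357.]
lid top edge ends [ 513. -142.] [ 362. -413.] [ 507. -161.] [ 532. -175.]
z 6
z 22
z 32
[[568.6  27.8   6. ]
 [580.2 -44.7   6. ]
 [490.8 -57.4   6. ]
 [480.   12.9   6. ]] [529.90394421 -15.34843267   6.        ]
[[570.3  32.2   6. ]
 [583.9 -40.1   6. ]
 [493.1 -55.7   6. ]]
pin [558.94901386  -9.65184991  32.        ] [557.06848001  -7.2012122   32.        ]
glue base front scene [770.   2.] cap [769.  12.] [760.  17.] [764.  22.]
tape [ 773. -131.] [ 780. -143.]
```

Request:
play_rows --pt "0.1 -3 8 -3 0 0 -0.6" --pt "0.1 -6.7 16.6 -6 0 0 -0.6" --pt "0.1 -0.67 1.66 -9 0 0 -0.6" --pt "0.1 -0.67 1.66 -12 0 0 -0.6" --pt "0.1 -0.67 1.66 -14 0 0 -0.6" --pt "0.1 -0.67 1.66 -14 0 0 -0.6" --pt "0.1 -0.67 1.66 -14 0 0 -0.6"

```text
time: 4.95
tool_pos: [677.6, -97.7, 58.2]
eef_rot: [0.002, 0.56, 0.829, 0.001]
wrist_force: [0.5, 0.3, -0.2]
opening: 51.7
gripper_force: 0.0
```

```bash
python3 - <<'E'
from h import *
import pickle
c=capture('wrist');s=state();q=s['eef_rot'];print(s['tool_pos'],2*np.degrees(np.arctan2(q[2],q[1]))-90,s['wrist_force'])
save(c,'w2.png',f=1.5)
for P in [(675.7,-97.5,27),(691.3,-136.5,27),(704.8-9,-190,27)]: print(proj(c,P)*1.5)
E
```

```text
[677.85518009 -97.67521551  58.41836261] 21.933012407144517 [-0.27741081  0.59424629 -0.26350007]
[373.85452798 329.94769532]
[373.7871968  411.00684075]
[343.44081345 500.97541752]
```

View pics/w2.png

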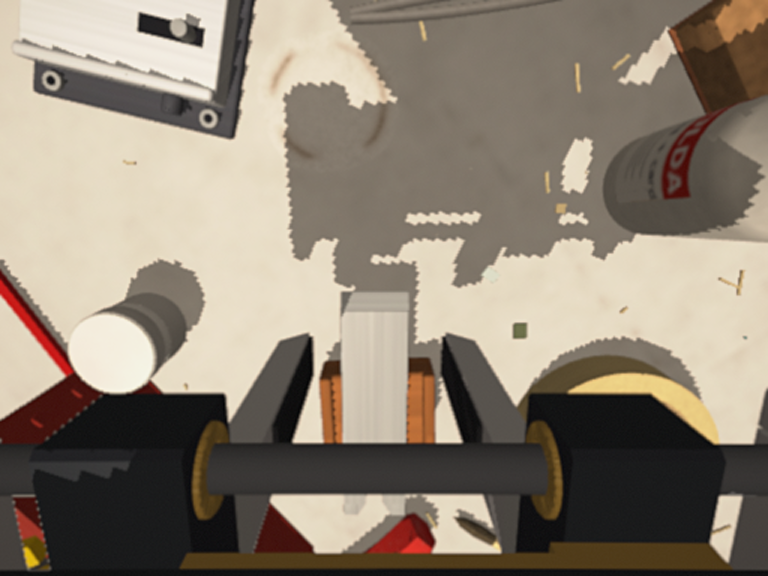

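The view shows the blade centred between the fingers at (375,350), and the jig's pin at (180,27). Going down to grip.

Request:
play_rows --pt "0.1 -0.2 0 -1.5 0 0 0" --pt "0.1 -0.2 0 -3 0 0 0" --pt "0.1 -0.2 0 -4.05 0 0 0" --pt "0.1 -0.2 0 -4.05 0 0 0" --pt "0.1 -0.2 0 -4.05 0 0 0"

```text
time: 5.62
tool_pos: [674.8, -98.3, 15.1]
eef_rot: [0.0, 0.56, 0.828, 0.0]
wrist_force: [0.4, -1.0, -0.7]
opening: 51.7
gripper_force: 0.0
```

Request:
play_rows --pt "0.1 0.05 0 0.2 0 0 0" --pt "-1 0.05 0 0.2 0 0 0" --pt "-1 0.05 0 0.2 0 0 0" --pt "-1 0.05 0 0.2 0 0 0" --pt "-1 0.05 0 0.2 0 0 0" --pt "-1 0.05 0 0.2 0 0 0" --pt "-1 0.05 0 0.2 0 0 0" --grip_force 30

```text
time: 6.5
tool_pos: [675.1, -98.2, 17.1]
eef_rot: [0.0, 0.56, 0.828, 0.0]
wrist_force: [0.2, -0.3, 2.1]
opening: 31.7
gripper_force: 30.1
```

Request:
play_rows --pt "-1 0 0 1 0 0 0" --pt "-1 0 0 3 0 0 0" --pt "-1 0 0 6 0 0 0" --pt "-1 -1.5 1.5 9 0 0 7" --pt "-1 -4.5 3.5 9 0 0 16" --pt "-1 -7.5 5.5 9 0 0 26" --pt "-1 -10.5 7 9 0 0 36" --pt "-1 -13.5 7.3 9 0 0 46" --pt "-1 -16.5 7.3 9 0 0 56" --pt "-1 -19.5 7.3 9 0 0 66" --pt "-1 -21 7.3 9 0 0 74" --pt "-1 -21.5 7.3 9 0 0 77.8" --grip_force 40

```text
time: 8.0
tool_pos: [459.5, -25.2, 108.2]
eef_rot: [0.001, -0.086, 0.996, -0.0]
wrist_force: [-0.4, 0.4, -2.1]
opening: 31.1
gripper_force: 40.1
```

Request:
play_rows --pt "-1 0 0 0 0 0 0" --pt "-1 0 0 0 0 0 0"

```text
time: 8.25
tool_pos: [460.6, -25.3, 107.8]
eef_rot: [0.001, -0.084, 0.996, -0.0]
wrist_force: [-1.2, -0.1, -2.0]
opening: 31.4
gripper_force: 40.1
```

```bash
python3 - <<'E'
from h import *
import pickle
c=capture('wrist');t=capture('top');s=state();q=s['eef_rot'];print(s['time'],s['tool_pos'],2*np.degrees(np.arctan2(q[2],q[1]))-90,s['wrist_force'],s['qpos'].round(2))
pickle.dump((c,t,s),open('w3.pkl','wb'));save(c,'w3.png',f=1.5)
E
```

```text
8.35 [460.42039469 -25.24817101 107.34689807] 99.6500280999283 [-0.10525249 -0.07278555 -0.539743  ] [-0.3  -0.09  2.11 -0.    1.13 -2.04]
```

View pics/w3.png

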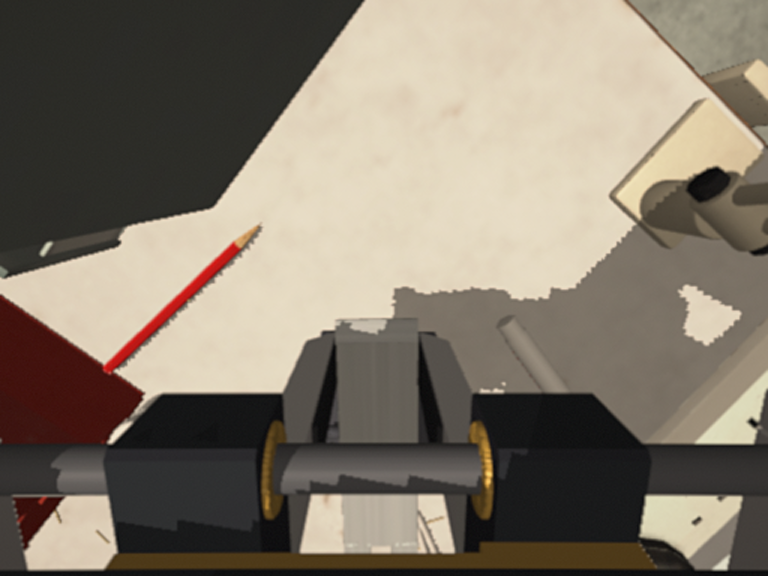

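The wrist camera looks back towards the base, so the notch and the jig are out of its sight. I measure the jig from the earlier wrist picture and the blade from the top camera.

```bash
python3 - <<'E'
from h import *
import pickle
c,t,s=pickle.load(open('w3.pkl','rb'))
a=cv2.imread('pics/w2.png')[0:145,0:260];a=cv2.resize(a,None,fx=2,fy=2,interpolation=cv2.INTER_CUBIC)
w=pickle.load(open('w1.pkl','rb'));b=cv2.resize(w['img'][0:90,105:215,::-1],None,fx=2.5,fy=2.5,interpolation=cv2.INTER_CUBIC)
d=cv2.resize(t['img'][190:290,160:290,::-1],None,fx=3,fy=3,interpolation=cv2.INTER_CUBIC)
M=np.zeros((600,800,3),np.uint8);M[:290,:520]=a;M[:225,525:800]=b;M[300:600,:390]=d
sc=capture('scene');pickle.dump(sc,open('s3.pkl','wb'));e=cv2.resize(sc['img'][140:240,150:286,::-1],None,fx=3,fy=3,interpolation=cv2.INTER_CUBIC);M[300:600,392:800]=e
cv2.imwrite('pics/m1.png',M)
E
```

```text
(no output)
```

View pics/m1.png

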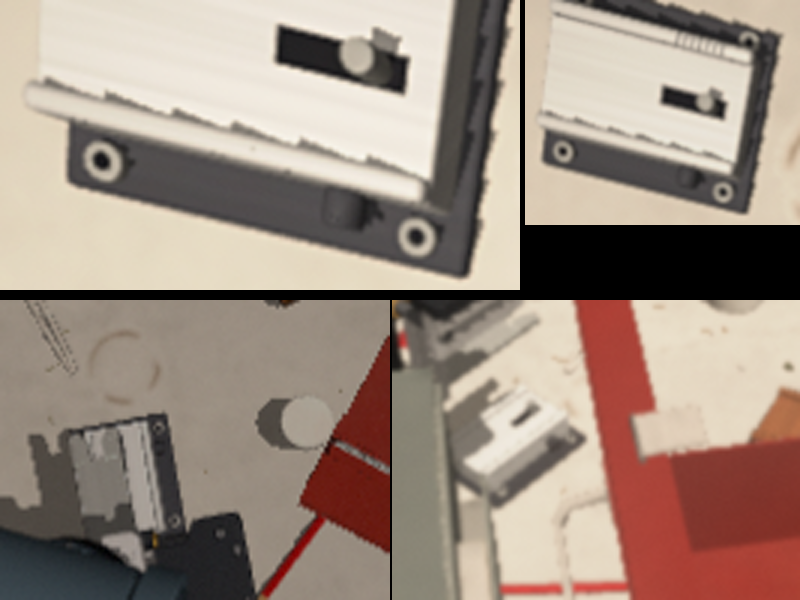

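In the w2 crop the pin top is at mosaic (356,55), which is original pixel (118.7,18.3). In the w1 crop it is at (705,101), which is (177,40.4), and the rails and flange corners are clear. I triangulate from these.

```bash
python3 - <<'E'
from h import *
import pickle
from scipy.spatial.transform import Rotation as R
w=pickle.load(open('w1.pkl','rb'));C=pickle.load(open('c0.pkl','rb'));t=C['top'];c3,t3,s3=pickle.load(open('w3.pkl','rb'))
T=lambda p,q:np.vstack([np.c_[R.from_quat(np.r_[q[1:],q[0]]).as_matrix(),p],[0,0,0,1]])
T3=T(s3['tool_pos'],s3['eef_rot']);K=c3['world_to_cam']@T3
T1=T([682.4,-114.1,193.6],[-.002,.556,.832,0]);print('rig check',np.abs(K-w['world_to_cam']@T1).max().round(2))
T2=T([677.855,-97.675,58.418],[.002,.56,.829,.001]/np.linalg.norm([.002,.56,.829,.001]))
w2=dict(w);w2['world_to_cam']=K@np.linalg.inv(T2);print('w2 check',proj(w2,(675.7,-97.5,27))*1.5)
f2=lambda x,y:(x/3,y/3)
f1=lambda x,y:(105+(x-525)/2.5,y/2.5)
print('pin w2',onz(w2,*f2(356,55),32),'w1',onz(w,*f1(705,101),32),'top',onz(t,108/4.6+175,403/4.6+150,32))
def ang(a,b): d=b-a;return np.degrees(np.arctan2(d[1],d[0])).round(2)
A=lambda c,f,p,z:onz(c,*f(*p),z)
# flange -y edge (z6 top edge), rail
for n,c,f,p,q,z in [('fl w2',w2,f2,(68,186),(466,277),3),('fl w1',w,f1,(543,163),(747,213),3),('rail- w1',w,f1,(537,127),(733,177),25),('rail- w2',w2,f2,(25,105),(425,200),25),('slot- w2',w2,f2,(276,62),(404,95),22),('slot+ w2',w2,f2,(280,25),(408,60),22)]:
  a,b=A(c,f,p,z),A(c,f,q,z);print(n,a.round(1),b.round(1),ang(a,b),np.linalg.norm(b-a).round(1))
for p,z in [((335,333),117.2),((418,333),117.2),((336,319),112.3),((418,319),112.3)]:
  P=onz(c3,p[0]/1.5,p[1]/1.5,z);print((np.linalg.inv(T3)@np.r_[P,1])[:3].round(1))
E
```

```text
rig check 1.06
w2 check [371.02645843 328.90242242]
pin w2 [558.90342285  -8.50143422  32.        ] w1 [557.88879781  -8.56243863  32.        ] top [557.52924011  -9.64934421  32.        ]
fl w2 [492.3 -56.5   3. ] [582.7 -41.2   3. ] 9.6 91.7
fl w1 [492.1 -56.2   3. ] [581.9 -41.2   3. ] 9.44 91.0
rail- w1 [495.7 -43.4  25. ] [576.1 -30.6  25. ] 9.06 81.4
rail- w2 [496.2 -42.1  25. ] [576.6 -28.8  25. ] 9.41 81.5
slot- w2 [539.6 -14.9  22. ] [565.6 -10.9  22. ] 8.71 26.3
slot+ w2 [538.7  -7.9  22. ] [564.5  -4.3  22. ] 8.05 26.1
[ 13.3 -15.2  -9.9]
[13.3 16.3 -9.9]
[ 17.3 -15.2  -5. ]
[17.3 16.6 -5. ]
```

Request:
play_rows --pt "-1 0 0.03 -2 0 0 -0.2" --pt "-1 0 0.06 -4 0 0 -0.2" --pt "-1 0 0.06 -6 0 0 -0.2" --pt "-1 0 0.06 -7.5 0 0 -0.2" --pt "-1 0 0.06 -7.5 0 0 -0.2" --pt "-1 0 0.06 -7.5 0 0 -0.2"

```text
time: 9.15
tool_pos: [460.6, -24.7, 32.5]
eef_rot: [0.0, -0.083, 0.997, -0.0]
wrist_force: [-0.4, 0.1, -1.1]
opening: 31.1
gripper_force: 40.1
```

```bash
python3 - <<'E'
from h import *
import pickle
s=state();q=s['eef_rot'];print(s['time'],s['tool_pos'],2*np.degrees(np.arctan2(q[2],q[1]))-90,s['wrist_force'],s['moment'])
t=capture('top');sc=capture('scene')
M=np.zeros((400,800,3),np.uint8)
M[:,:400]=cv2.resize(t['img'][215:295,170:250,::-1],(400,400),interpolation=cv2.INTER_CUBIC)
M[:,400:]=cv2.resize(sc['img'][155:219,160:224,::-1],(400,400),interpolation=cv2.INTER_CUBIC)
cv2.imwrite('pics/m2.png',M)
E
```

```text
9.15 [460.59913346 -24.7131986   32.54092948] 99.47916922632714 [-0.40442329  0.05547972 -1.08934408] [0.01632012 0.01521305 0.00872907]
```

View pics/m2.png

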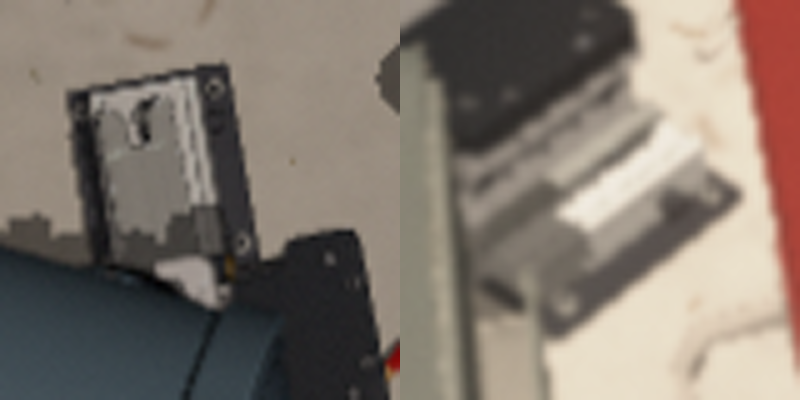

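The top crop shows the notch at (140,135) around the pin, with the blade between the rails. Lowering gently.

Request:
play_rows --pt "-1 0 0 -0.6 0 0 0" --pt "-1 0 0 -1.1 0 0 0" --pt "-1 0 0 -1.3 0 0 0" --pt "-1 0 0 -1.4 0 0 0" --pt "-1 0 0 -1.4 0 0 0"

```text
time: 9.88
tool_pos: [459.9, -24.5, 17.9]
eef_rot: [-0.0, -0.083, 0.997, 0.0]
wrist_force: [-0.0, 0.4, -1.1]
opening: 31.2
gripper_force: 40.1
```

Request:
play_rows --pt "-1 0 0 -0.05 0 0 0" --pt "-1 0 0 -0.1 0 0 0" --pt "-1 0 0 -0.1 0 0 0"

```text
time: 10.25
tool_pos: [460.0, -24.6, 17.1]
eef_rot: [-0.0, -0.083, 0.997, -0.0]
wrist_force: [-1.9, -0.9, 0.3]
opening: 31.2
gripper_force: 40.1
```

Request:
play_rows --pt "-1 0 0 -0.03 0 0 0" --pt "-1 0 0 -0.03 0 0 0" --pt "-1 0 0 -0.03 0 0 0" --pt "-1 0 0 -0.03 0 0 0"

```text
time: 10.75
tool_pos: [460.0, -24.6, 16.7]
eef_rot: [-0.0, -0.083, 0.997, -0.0]
wrist_force: [-3.6, -0.6, 3.1]
opening: 31.6
gripper_force: 40.1
```

Request:
play_rows --pt "-1 0.1 0.016 -0.03 0 0 0" --pt "-1 0.2 0.033 -0.03 0 0 0" --pt "-1 0.3 0.05 -0.03 0 0 0" --pt "-1 0.4 0.066 -0.03 0 0 0" --pt "-1 0.5 0.083 -0.03 0 0 0" --pt "-1 0.5 0.083 -0.03 0 0 0"

```text
time: 11.5
tool_pos: [463.2, -24.1, 15.9]
eef_rot: [-0.002, -0.083, 0.997, -0.0]
wrist_force: [-6.8, -3.0, 6.7]
opening: 31.3
gripper_force: 40.1
```

Request:
play_rows --pt "-1 0 0 0.04 0 0 0" --pt "-1 0 0 0.08 0 0 0" --pt "-1 0 0 0.08 0 0 0" --pt "-1 0 0 0.08 0 0 0"

```text
time: 12.0
tool_pos: [465.4, -23.9, 17.2]
eef_rot: [0.0, -0.083, 0.997, -0.0]
wrist_force: [-0.5, -3.1, -0.7]
opening: 31.0
gripper_force: 40.1
```

```bash
python3 - <<'E'
from h import *
import pickle
s=state();q=s['eef_rot'];print(s['time'],s['tool_pos'],q,s['wrist_force'],s['moment'])
t=capture('top');sc=capture('scene')
M=np.zeros((400,800,3),np.uint8)
M[:,:400]=cv2.resize(t['img'][225:275,180:230,::-1],(400,400),interpolation=cv2.INTER_CUBIC)
M[:,400:]=cv2.resize(sc['img'][155:205,170:220,::-1],(400,400),interpolation=cv2.INTER_CUBIC)
cv2.imwrite('pics/m3.png',M)
E
```

```text
12.0 [465.36849934 -23.89830494  17.20837484] [ 4.24148376e-04 -8.25336610e-02  9.96588165e-01 -2.11304804e-04] [-0.50910431 -3.1224186  -0.68755001] [-0.49651945 -0.03951578 -0.30289689]
```

View pics/m3.png

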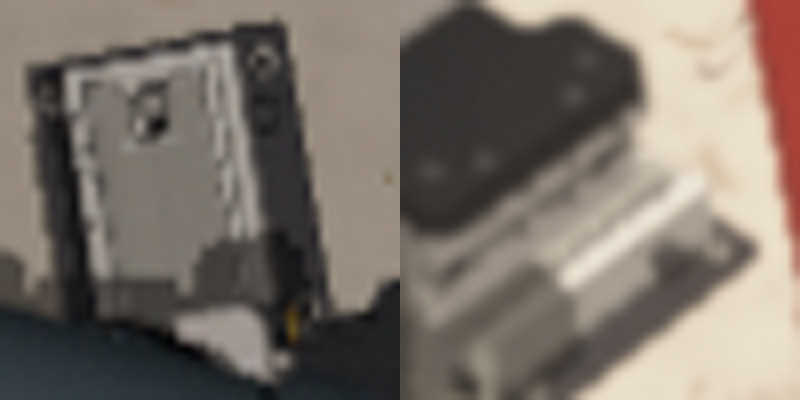

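The crop shows the pin inside the notch at (150,115), with the blade a little close to the left rail. The side force of -3 N agrees. I ease it to the right by 1 mm.

Request:
play_rows --pt "-1 0.01 -0.05 0 0 0 0" --pt "-1 0.015 -0.1 0 0 0 0" --pt "-1 0.015 -0.1 0 0 0 0"

```text
time: 12.48
tool_pos: [465.3, -24.6, 17.2]
eef_rot: [0.0, -0.083, 0.997, 0.0]
wrist_force: [0.6, -0.9, -0.9]
opening: 31.2
gripper_force: 40.1
```

```bash
python3 -c "
from h import *
s=state();q=s['eef_rot'];print(s['time'],s['tool_pos'],2*np.degrees(np.arctan2(q[2],q[1]))-90,s['wrist_force'],s['moment'])"
```

```text
12.475 [465.25000818 -24.57640114  17.15721166] 99.48439519616912 [ 0.55206844 -0.8878077  -0.90628282] [-0.08238615 -0.21751084 -0.09875356]
```

Request:
play_rows --pt "-1 0.05 0.008 0 0 0 0" --pt "-1 0.1 0.016 0 0 0 0" --pt "-1 0.15 0.025 0 0 0 0" --pt "-1 0.2 0.033 0 0 0 0" --pt "-1 0.25 0.041 0 0 0 0" --pt "-1 0.3 0.05 0 0 0 0" --pt "-1 0.35 0.058 0 0 0 0" --pt "-1 0.35 0.058 0 0 0 0"

```text
time: 13.48
tool_pos: [468.8, -24.1, 17.1]
eef_rot: [0.0, -0.083, 0.997, 0.0]
wrist_force: [-2.3, -0.8, 1.1]
opening: 31.0
gripper_force: 40.1
```

Request:
play_rows --pt "-1 0.04 0.006 0 0 0 0" --pt "-1 0.08 0.013 0 0 0 0" --pt "-1 0.12 0.02 0 0 0 0" --pt "-1 0.12 0.02 0 0 0 0"

```text
time: 13.98
tool_pos: [470.0, -23.9, 17.2]
eef_rot: [0.0, -0.083, 0.997, 0.0]
wrist_force: [-1.3, -1.3, 1.1]
opening: 31.4
gripper_force: 40.1
```

Request:
play_rows --pt "-1 0.03 0.005 0 0 0 0" --pt "-1 0.06 0.01 0 0 0 0" --pt "-1 0.06 0.01 0 0 0 0"

```text
time: 14.35
tool_pos: [470.5, -23.8, 17.2]
eef_rot: [0.0, -0.083, 0.997, -0.0]
wrist_force: [-2.4, -0.8, 0.6]
opening: 31.2
gripper_force: 40.1
```

Request:
play_rows --pt "-1 0.03 0.005 0 0 0 0" --pt "-1 0.06 0.01 0 0 0 0" --pt "-1 0.06 0.01 0 0 0 0"

```text
time: 14.72
tool_pos: [470.7, -23.8, 17.1]
eef_rot: [-0.001, -0.083, 0.997, 0.0]
wrist_force: [-3.4, -2.1, 4.9]
opening: 31.5
gripper_force: 40.1
```

Request:
play_rows --pt "-1 0.03 0.005 0 0 0 0" --pt "-1 0.06 0.01 0 0 0 0" --pt "-1 0.06 0.01 0 0 0 0"

```text
time: 15.1
tool_pos: [470.8, -23.8, 17.1]
eef_rot: [-0.001, -0.083, 0.997, -0.0]
wrist_force: [-7.3, -2.5, 6.0]
opening: 31.1
gripper_force: 40.1
```

Request:
play_rows --pt "-1 0 0 0 0 0 0" --pt "-1 0 0 0 0 0 0" --pt "-1 0 0 0 0 0 0"

```text
time: 15.48
tool_pos: [470.7, -23.7, 17.1]
eef_rot: [-0.001, -0.083, 0.997, 0.0]
wrist_force: [-6.6, -3.5, 5.8]
opening: 31.3
gripper_force: 40.1
```

```bash
python3 -c "
from h import *
s=state();q=s['eef_rot'];print(s['time'],s['tool_pos'],2*np.degrees(np.arctan2(q[2],q[1]))-90,s['wrist_force'],s['moment'])"
```

```text
15.475 [470.74442318 -23.74297911  17.06323057] 99.50208271526617 [-6.63475066 -3.4998717   5.75734157] [-0.47547131  1.2364806  -0.11239078]
```

Request:
play_rows --pt "-1 0.005 -0.03 0.02 0 0 0" --pt "-1 0.005 -0.05 0.04 0 0 0" --pt "-1 0.005 -0.05 0.04 0 0 0" --pt "-1 0.005 -0.05 0.04 0 0 0"

```text
time: 15.98
tool_pos: [470.8, -23.8, 17.1]
eef_rot: [-0.001, -0.083, 0.997, 0.0]
wrist_force: [-6.2, -0.5, 1.7]
opening: 31.2
gripper_force: 40.1
```

Request:
play_rows --pt "-1 0 0 0 0 0 0" --pt "-1 0 0 0 0 0 0" --pt "-1 0 0 0 0 0 0" --pt "-1 -0.05 -0.008 0 0 0 0" --pt "-1 -0.05 -0.008 0 0 0 0"

```text
time: 16.6
tool_pos: [470.9, -24.0, 17.2]
eef_rot: [-0.0, -0.083, 0.997, 0.0]
wrist_force: [-4.0, 0.2, -0.5]
opening: 31.2
gripper_force: 40.1
```

Request:
play_rows --pt "-0.1 0 0 0 0 0 0" --pt "-0.1 0 0 0 0 0 0" --pt "-0.1 0 0 0 0 0 0" --pt "-0.1 0 0 0 0 0 0" --pt "-0.1 0 0 0 0 0 0"

```text
time: 17.23
tool_pos: [471.3, -24.3, 17.6]
eef_rot: [0.0, -0.083, 0.997, -0.0]
wrist_force: [1.0, -0.4, 0.5]
opening: 41.9
gripper_force: 0.0
```

Request:
play_rows --pt "-0.1 0 0 0.5 0 0 0" --pt "-0.1 0 0 1.5 0 0 0" --pt "-0.1 0 0 3 0 0 0" --pt "-0.1 0 0 6 0 0 0" --pt "-0.1 0 0 10 0 0 0" --pt "-0.1 0 0 14 0 0 0" --pt "-0.1 0 0 18 0 0 0" --pt "-0.1 -5 0 22 0 0 0" --pt "-0.1 -10 0 26 0 0 0" --pt "-0.1 -15 0 28 0 0 0" --pt "-0.1 -15 0 28 0 0 0" --pt "-0.1 -15 0 28 0 0 0"

```text
time: 18.73
tool_pos: [321.3, -24.2, 297.7]
eef_rot: [0.0, -0.083, 0.997, -0.0]
wrist_force: [0.3, -0.5, -0.5]
opening: 42.4
gripper_force: 0.0
```

```bash
python3 - <<'E'
from h import *
t=capture('top');s=state();print(s['time'],s['tool_pos'],s['wrist_force'])
M=cv2.resize(t['img'][180:300,170:290,::-1],(590,590),interpolation=cv2.INTER_CUBIC)
cv2.imwrite('pics/m4.png',M)
E
```

```text
18.775 [321.31376475 -24.11470169 296.83935208] [-0.53121639 -0.47406853  1.08609049]
```

View pics/m4.png

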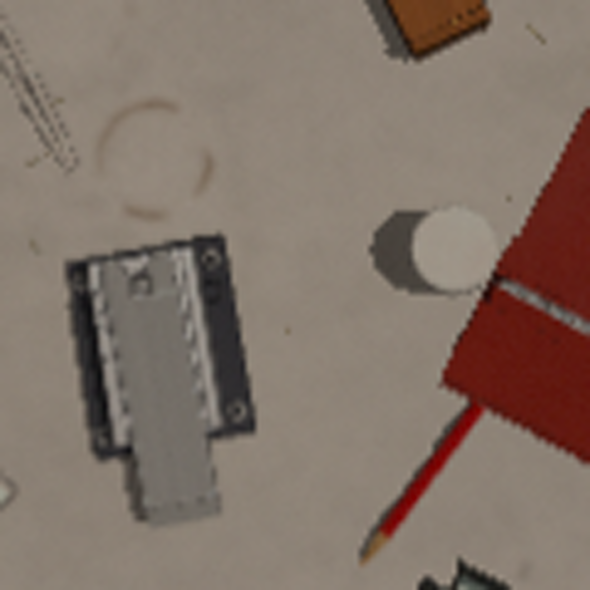

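The final picture shows the blade flat between the rails, with the pin at the end of the notch at (140,283) and the hand clear.

```bash
python3 -c "
from bench import finish_job
print(finish_job())"
```

```text
the job is handed in; nothing more can be done
None
```

The plane iron lies flat on the jig bed with the pin home at the end of the notch; I pressed it on with about 6 N at the wrist and let go. The job was handed in at about 19 s with the hand clear and the bottle and pot never touched, but `finish_job()` gave no verdict.

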